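Draw a sprung pointer rod out to its set mark and hold it

ROBOT

A 6-joint arm with a two-finger parallel gripper is mounted at the origin on a cart in front of the work surface, level with it; the furniture and walls round the work are solid. World frame = base frame: x ahead of the robot, y to its left, z up, the work surface at z = 0. Lengths are in mm, angles in rad, forces in N, time in s.
With the tool pointing down it reaches from about 375 to 900 mm from the base axis. Payload 3.1 kg.
Tool frame: the origin (TCP) lies between the finger pads; the fingertips stand 17 mm ahead of it and the grasp point (between the pads) lies 2 mm behind it; x points along the fingers, y is the direction in which the jaws open and shut, and the axes are right-handed (so a half turn about x gives the same grasp; the last joint's range is limited). The gripper opens to 87 mm and grips with 3 to 60 N. Pads are 19 mm wide; open, the fingers measure 117 mm over their backs; the gripper's body (75 mm by 190 mm) begins 51 mm behind the grasp point.
Start: joints at [-1.419, 0.527, 1.433, -0, 1.181, -0.178], TCP at [203.022, -591.083, 239.548] pointing down, gripper open.
Joint ranges: [-3.08, 3.08], [-0.75, 2.2], [0.22, 2.44], [-1.43, 4.57], [0, 2.65], [-2.85, 2.85]. Speed limits (rad/s): [2.79, 2.79, 3.14, 3.14, 3.14, 3.14].

INTERFACE

Orientations are given as [roll, pitch, yaw] about the fixed x, y, z axes, in that order (R = Rz(yaw) Ry(pitch) Rx(roll)).
In Python, from workcell import r gives the robot as it stands.
- The arm moves only by the shell command python3 -m crank 'ROWS' [FORCE]. ROWS is JSON, a list of rows, each a list of 7 numbers: the shift along the world's x, y, z in units of 40 mm (1.0 is 40 mm), then the turn, a rotation vector about the world's x, y, z in units of 8 degrees (1.0 is 8 degrees), then the opening, from 0 (shut) to 1 (fully open). In form: [[x, y, z, wx, wy, wz, fingers], ...]. A call has 1 to 20 rows; each row is the pose to reach, as a shift and turn from the pose measured when the call began; what a row does not reach only later rows make up. A row lasts 1/10 s, in which the tool goes at most 50 mm and 8.59 degrees, less where a joint would pass 70% of its speed; a pose out of reach is approached as far as the arm can. A call with a gripper value outside its range is refused whole. The fingers move at their own pace and stop on an object; FORCE is the grip in N (left out, the last holds). Time passes only in rows, so rows that repeat a pose let the fingers close. It gives the time, the measured TCP pose, the force and the opening at its end, in the units of the state.
- r.read_state(): the state, without advancing time (a new reading comes with each control period).
- r.camera(name): name is "scene" or "top" or "wrist"; returns a dict with "pixels" (420x560x3 uint8, red, green, blue), "depth" (420x560 float32, mm along the optical axis (not along the pixel's ray), 0 where there is no reading), "mtx" (3x3 intrinsics, pixels), "pose" (4x4, takes a point from camera to world coordinates); the wrist camera has in their place "hand_eye" (4x4, takes a point from camera to tool coordinates, whose origin is the TCP and whose axes are the tool frame's). Camera axes: x right, y up, looking along -z (the intrinsics and any distortion apply to the point x, -y, -z); pixel columns grow to the right and rows downward; lengths in mm; the calibration is good to about 2 mm. A picture is of the moment at which its call begins: read the wrist's pose just before it.
- r.sign_off(): hands the job in, once; it reports no verdict.
The state is a dict: "clock": time; "joint_positions": joint angles; "joint_vel": joint speeds; "tau": joint torques, N m; "eef_pos": TCP position; "orientation": TCP orientation; "ft_force": force on the tool from outside, world axes, zero at the start; "moment": the same for the moment, N m; "width": finger opening in mm.
Only numpy, scipy, OpenCV 4.12 (cv2) and the standard library are available. Lean on these libraries where they do the work, as an engineer would, in place of code of your own. Each camera call takes 0.05 s, during which the arm holds its last target. There are 200 camera calls.

TASK

The small white wash bottle stands in the way of the sprung pointer rod of the length gauge: move it away and stand it upright on the desk, at least 20 cm from the gauge's handle, while the rod is still home. Then pull the rod straight out by its upright black handle until its pointer stands beside the middle of the black index rider on the scale bar, without shifting the rider, and finish while still gripping the handle and holding the rod there against its spring. Leave the other things where they are.

Things in the scene. Friction and masses are not known exactly. Their poses are not given: they have to be found in the camera images.
- gauge: Length gauge, fixed on the desk at varying place and yaw. Origin on the desk below the handle's home position. The rod lies on its x axis and pulls out to its -x (toward the robot's right). Metal tube on saddles and foot plate: x +50 to +200 mm, y -35 to +53, 64 mm high, rod axis 45 mm up. Scale bar on the desk, 12 mm high: x -100 to +125, y +55 to +81 mm; the rider's clamp screw reaches y +91.
- rod (a joint): How far the rod is pulled out of the tube, m: 0 fully home, 0.11 the end stop. An inner spring pulls it home with about 3.3 N at 0, rising by 0.55 N per 10 mm (some 8 N at 85 mm); let go, it runs home.
- handle (a point): Grip point on the rod's handle: an upright black tab 10 mm thick along the rod, 34 mm wide across it, from 29 to 101 mm above the desk; the point is on its middle line, 80 mm up. Axes as the gauge. With the rod home, 45 mm are clear between tab and tube (but for the rod, its top 54 mm up). A pointer arm runs from the tab's foot to +y, 35 mm up.
- pointer (a point): Tip of the rod's thin dark pointer, 53.5 mm to +y of the rod's line, 32 mm above the desk; it has the same x as the middle of the handle tab and moves with it. Same axes as the gauge.
- index (a point): Middle of the black index rider, the length mark: a block 12 mm long clamped on the scale bar beside the pointer's path, its top 35 mm up. The rod is out to length when the pointer tip is level with this point along the gauge's x. Axes as the gauge. Set 52 to 82 mm from the pointer's home, differently each time; only a hard push shifts it.
- bottle_mid (a point): Centre, half-way up, of the loose wash bottle, round, 42 mm in diameter and 92 mm tall with a narrower cap on top, 0.08 to 0.17 kg; its straight body reaches from the foot to about 60 mm up. It stands 58 to 68 mm in front of the handle (to the gauge's -x), in the rod's way. z along its axis.
- vial_mid (a point): Centre of a small vial, 22 mm in diameter, 46 mm tall, behind the gauge's tube (bystander, loose).
- timer_mid (a point): Centre of a lab timer, 62 x 66 x 19 mm, lying flat at the left of the desk (bystander, loose).
- dish_mid (a point): Centre of a flat petri dish, 92 mm across, 16 mm high, at the right of the desk (bystander, loose).
- sample_pot_mid (a point): Centre of a capped sample pot, 31 mm in diameter, 74 mm tall, beside the gauge's tube (bystander, loose).
- foam_rack_desk: White foam rack, 100 x 100 x 22 mm, fixed on the desk; three capped sample pots stand in it and reach 96 mm up. Origin under its middle. About 75 mm behind its origin (in world +x) rises the flat front of a fixed analyser cabinet, 0.68 m tall, from 150 mm to the left (+y) to 400 mm to the right of the rack's origin: keep the arm in front of it when swinging across.
There are look-alikes about, which are no part of the job. Of the things like the part that bears bottle_mid, leave any that is blue or green; of the rest the larger one is meant.

How it is judged:
By the outcome, as a careful person would: the job done as asked, in the order asked, and still so for the second after the job is handed in, while the arm keeps its last pose, push and grip.
It also fails if it takes over 61 s, if anything falls off the work surface, if the arm or the gripper's body presses on something with over 40 N, if the wrist force passes 120 N, or if a joint passes its speed limit or range.

## Working session

There is one attempt and no reset: what is moved stays moved. The work goes in short steps, Python scripts to look and compute and a shell command to move; the robot and the scene stay as the last step left them, time stands still between calls to the robot, and variables do not carry over. Pictures are saved under pics/ and viewed, about 8 in all and at most 12, crops included, and the job is handed in when it is done.

```bash
mkdir -p pics; ls
cat > h.py <<'E'
import numpy as np, cv2
from workcell import r
def snap(name,f):
    s=r.read_state(); c=r.camera(name); cv2.imwrite('pics/'+f+'.png',c['pixels'][:,:,::-1]); np.savez('pics/'+f,**{k:np.array(v) for k,v in c.items()},eef=np.array(s['eef_pos']),ori=np.array(s['orientation'])); return c
def load(f):
    d=dict(np.load('pics/'+f+'.npz'))
    if 'hand_eye' in d:
        from scipy.spatial.transform import Rotation as R
        T=np.eye(4);T[:3,:3]=R.from_euler('xyz',d['ori']).as_matrix();T[:3,3]=d['eef'];d['pose']=T@d['hand_eye']
    return d
def ray(d,u,v):
    q=np.linalg.inv(d['mtx'])@np.array([u,v,1.]);q=np.array([q[0],-q[1],-q[2]])
    return d['pose'][:3,3],d['pose'][:3,:3]@q
def onz(d,u,v,z):
    o,q=ray(d,u,v);return np.round(o+q*(z-o[2])/q[2],1)
def dep(d,u,v):
    o,q=ray(d,u,v);return np.round(o+q*d['depth'][int(v),int(u)],1)
def proj(d,p):
    q=np.linalg.inv(d['pose'])@np.append(p,1);a=d['mtx']@np.array([q[0],-q[1],-q[2]]);return np.round(a[:2]/a[2],1)
E
python3 - <<'E'
from h import *
for n in('scene','top'):
    c=snap(n,n+'0'); print(c['mtx'],c['pose'],c.keys())
print(r.read_state())
a=cv2.imread('pics/top0.png');cv2.imwrite('pics/top0b.png',cv2.resize(a,(800,600)))
a=cv2.imread('pics/scene0.png');cv2.imwrite('pics/scene0b.png',cv2.resize(a,(800,600)))
E
```

```text
pics
[[494.93896942   0.         280.41081758]
 [  0.         494.93896942 213.76560874]
 [  0.           0.           1.        ]] [[-8.10029325e-01  4.43824811e-01 -3.83238868e-01  6.92716237e+01]
 [-5.86377558e-01 -6.08932347e-01  5.34193556e-01  7.03726423e+02]
 [ 3.72181040e-03  6.57435118e-01  7.53501967e-01  1.00997250e+03]
 [ 0.00000000e+00  0.00000000e+00  0.00000000e+00  1.00000000e+00]] dict_keys(['pixels', 'depth', 'mtx', 'pose'])
[[518.05825123   0.         276.19841943]
 [  0.         518.05825123 206.8568395 ]
 [  0.           0.           1.        ]] [[ 3.76054725e-02  9.79067492e-01 -2.00031685e-01  2.10939366e+02]
 [-9.99280337e-01  3.78381862e-02 -2.66093437e-03  3.67945439e+01]
 [ 4.96360181e-03  1.99987795e-01  9.79785816e-01  1.59382414e+03]
 [ 0.00000000e+00  0.00000000e+00  0.00000000e+00  1.00000000e+00]] dict_keys(['pixels', 'depth', 'mtx', 'pose'])
{'clock': 0.1, 'joint_positions': array([-1.41849807e+00,  5.28367776e-01,  1.43376892e+00, -5.00882264e-06,
        1.18140260e+00, -1.78505012e-01]), 'joint_vel': array([-0.00043938, -0.00176362, -0.00308352, -0.00141087, -0.00130923,
       -0.00080941]), 'tau': array([-6.38520723e-04, -4.40984023e+01, -1.77151197e+01,  6.35001669e-02,
        5.34179772e-02, -3.76233982e-05]), 'eef_pos': array([ 202.92908773, -590.47799806,  238.67446153]), 'orientation': array([-1.74692281,  1.56884968,  1.72547502]), 'ft_force': array([-0.76998578,  0.81736607, -0.120196  ]), 'moment': array([-2.36934554e-05,  1.24927245e-02,  1.47969702e-02]), 'width': 87.31126420620643}
```

View pics/top0b.png

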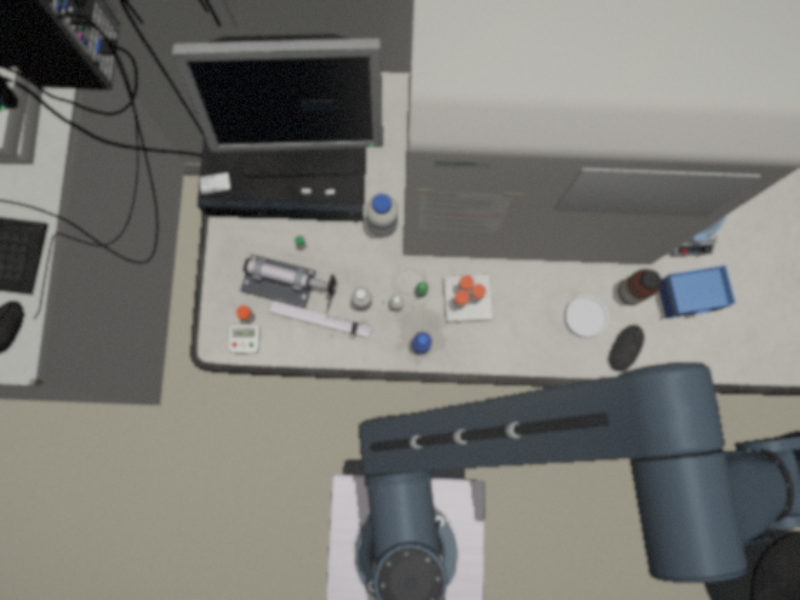

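View pics/scene0b.png

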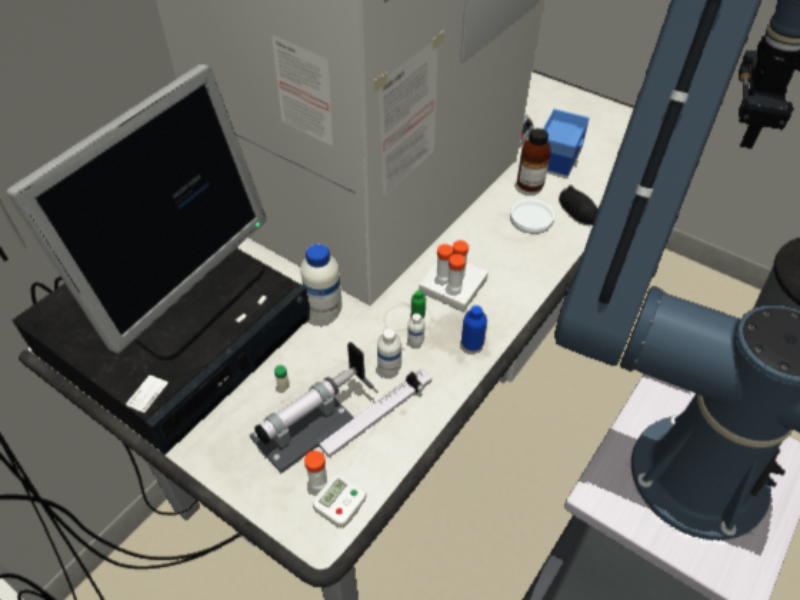

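Top view (800x600): handle near (330,285), the rod's line running right. Candidates in the scene view: white bottle (389,352), smaller white bottle (416,330), blue (474,328) and green (418,305). The larger white one directly in front of the handle fits the description. I'll confirm it in enlarged crops.

Run:
```python
from h import *
a=cv2.imread('pics/top0.png')[160:270,130:360];b=cv2.imread('pics/scene0.png')[190:360,160:360]
A=cv2.resize(a,(690,330),interpolation=2);cv2.imwrite('pics/c1.png',A)
B=cv2.resize(b,(700,595),interpolation=2);cv2.imwrite('pics/c2.png',B)
t=load('top0')
for u,v in((368,285),(361,299),(397,302),(354,328)): print(onz(t,u*.7,v*.7,0), dep(t,u*.7,v*.7))
```

```text
[557.7 100.5   0. ] [558.4 100.7  -3.2]
[525.7 114.5   0. ] [509.1 110.4  84.2]
[522.   35.2   0. ] [509.5  35.3  64.2]
[460.8 126.7   0. ] [456.2 125.1  28.7]
```

View pics/c1.png

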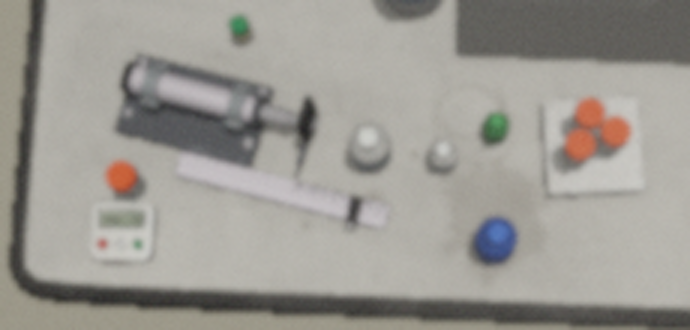

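View pics/c2.png

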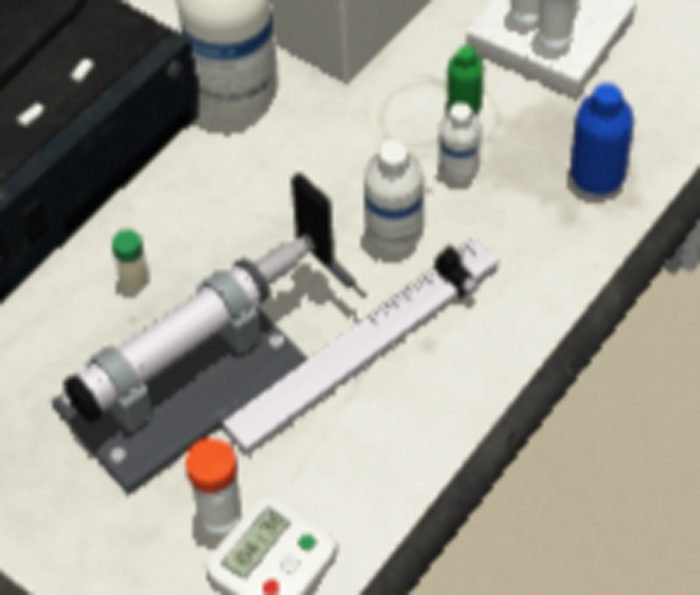

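Run:
```python
from h import *
t=load('top0');s=load('scene0')
T=lambda x,y,z:onz(t,130+x/3,160+y/3,z)
S=lambda x,y,z:onz(s,160+x/3.5,190+y/3.5,z)
print('cap',T(368,134,90),S(394,147,90))
print('small cap',T(443,150,65),S(460,108,65))
print('tab top',T(306,98,101),T(308,124,101),'scene',S(297,175,101),S(327,210,101))
print('rider',T(354,209,35),S(451,256,33))
print('bar corners',T(179,165,12),T(383,214,12),'scene',S(225,430,12),S(248,450,12),S(470,240,12),S(497,262,12))
print('ptr tip',T(299,174,32),S(363,294,32))
print('blue',T(497,235,70),'green',T(496,125,60),'rackpots',T(582,146,96),'rackmid',T(594,146,22))
```

```text
cap [521.9 110.8  90. ] [518.4 109.4  90. ]
small cap [513.6  36.2  65. ] [513.8  36.6  65. ]
tab top [553.5 173.  101. ] [527.4 169.6 101. ] scene [551.  173.8 101. ] [516.9 184.9 101. ]
rider [455.1 124.1  35. ] [457.1 127.   33. ]
bar corners [497.7 308.5  12. ] [454.6  95.3  12. ] scene [504.5 314.   12. ] [483.1 316.5  12. ] [462.6  95.4  12. ] [436.4  99.9  12. ]
ptr tip [489.5 182.1  32. ] [487.6 187.2  32. ]
blue [429.1 -20.3  70. ] green [542.4 -16.3  60. ] rackpots [ 516.7 -100.3   96. ] rackmid [ 532.3 -119.4   22. ]
```

```bash
cat >> h.py <<'E'
from scipy.spatial.transform import Rotation as R
def jaw():
    s=r.read_state();M=R.from_euler('xyz',s['orientation']).as_matrix()
    print('pos',np.round(s['eef_pos'],1),'jaw deg',np.round(np.degrees(np.arctan2(M[1,1],M[0,1])),1),'tooldir',np.round(M[:,0],3),'F',np.round(s['ft_force'],1),'w',round(s['width'],1),'t',s['clock'],'q',np.round(s['joint_positions'],2))
E
python3 -c "
from h import *
jaw(); print(r.camera('wrist')['hand_eye'])
t=load('top0');print(onz(t,585*.7,316*.7,16),onz(t,627*.7,347*.7,20),onz(t,492*.7,297*.7,22))"
```

```text
pos [ 202.9 -590.5  238.7] jaw deg -71.0 tooldir [-0.     0.002 -1.   ] F [-0.8  0.8 -0.1] w 87.3 t 0.1 q [-1.42  0.53  1.43 -0.    1.18 -0.18]
[[ 8.47292846e-04  2.42030402e-01 -9.70268296e-01 -1.44604421e+02]
 [ 9.99999326e-01  5.65685846e-04  1.01436422e-03 -9.14540713e-01]
 [ 7.94374022e-04 -9.70268501e-01 -2.42029759e-01 -6.61320592e+01]
 [ 0.00000000e+00  0.00000000e+00  0.00000000e+00  1.00000000e+00]]
[ 503.7 -372.9   16. ] [ 438.9 -461.    20. ] [ 536.7 -170.2   22. ]
```

```bash
python3 -m crank '[[0.7,0.6,0.6,0,0,0.4,0.75],[1.3,1.5,1,0,0,0.8,0.75],[1.9,2.5,1.2,0,0,1.2,0.75],[2.5,3.5,1.4,0,0,1.6,0.75],[3.1,4.5,1.5,0,0,2,0.75],[3.6,5.6,1.5,0,0,2.5,0.75],[4.1,6.7,1.5,0,0,3,0.75],[4.6,7.8,1.5,0,0,3.5,0.75],[5,8.9,1.5,0,0,4,0.75],[5.4,10,1.5,0,0,4.5,0.75],[5.8,11.1,1.4,0,0,5,0.75],[6.1,12.2,1.3,0,0,5.5,0.75],[6.4,13.3,1.2,0,0,6,0.75],[6.7,14.4,1,0,0,6.5,0.75],[7,15.5,0.8,0,0,7,0.75],[7.3,16.6,0.5,0,0,7.4,0.75],[7.4,17.4,0.2,0,0,7.4,0.75],[7.4,17.4,0.2,0,0,7.4,0.75],[7.4,17.4,0.2,0,0,7.4,0.75],[7.4,17.4,0.2,0,0,7.4,0.75]]' 20
python3 -c "
from h import *
jaw();snap('wrist','w1')
a=cv2.imread('pics/w1.png');cv2.imwrite('pics/w1b.png',cv2.resize(a,(800,600)))"
```

```text
clock: 2.15
eef_pos: [499.0, 104.6, 247.0]
orientation: [-1.463, 1.57, 3.042]
ft_force: [0.4, 0.4, 0.5]
width: 65.2
pos [499.  104.6 247. ] jaw deg -11.9 tooldir [-0.001  0.    -1.   ] F [0.4 0.4 0.5] w 65.2 t 2.15 q [-0.01  0.36  1.71  0.    1.07  0.19]
```

View pics/w1b.png

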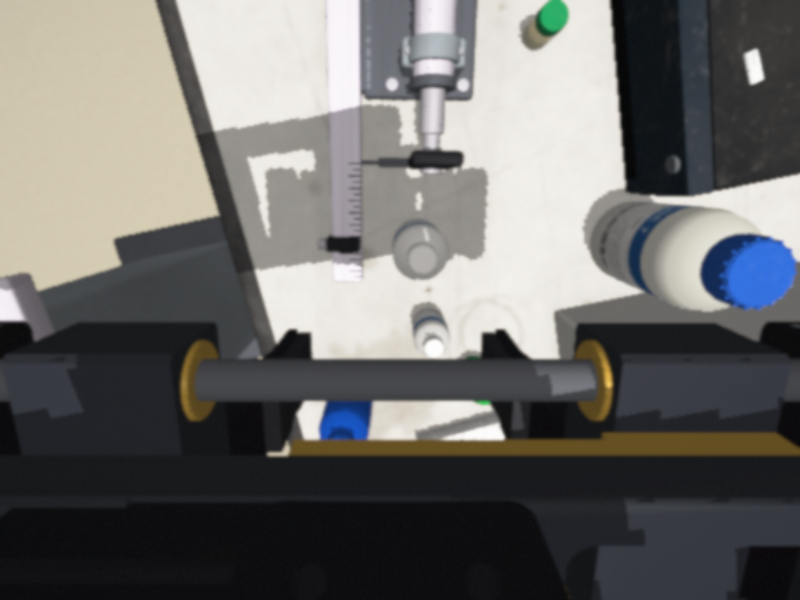

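Wrist view (800x600): tab top at (437,159), bottle cap at (421,257), pointer tip at about (365,161), rider at (343,244). The small decoy is at (430,330).

Run:
```python
from h import *
w=load('w1')
W=lambda x,y,z:onz(w,x*.7,y*.7,z)
print('cap',W(423,257,91),'foot? lower body')
print('tab top ends',W(412,157,101),W(463,155,101))
print('rider ends',W(344,237,35),W(343,250,35), 'depth',dep(w,343*.7,245*.7))
print('bar R edge far/near',W(362,100,12),W(362,278,12),'L',W(331,30,12),W(334,278,12))
print('tip',W(365,161,32),'arm base',W(405,161,35))
for d in(0,):print(dep(w,423*.7,257*.7),dep(w,437*.7,156*.7))
```

```text
cap [520.1 117.1  91. ] foot? lower body
tab top ends [525.3 182.3 101. ] [556.7 176.9 101. ]
rider ends [462.7 136.2  35. ] [459.5 126.2  35. ] depth [460.3 130.   34.5]
bar R edge far/near [498.9 236.7  12. ] [466.5  96.   12. ] L [486.9 290.3  12. ] [442.6 101.1  12. ]
tip [492.  189.8  32. ] arm base [522.3 183.3  35. ]
[520.1 117.2  91.5] [540.8 179.6 100.4]
```

```bash
python3 -m crank '[[0.26,0.13,-0.5,0,0,0,0.68],[0.52,0.26,-1,0,0,0,0.68],[0.52,0.26,-2,0,0,0,0.68],[0.52,0.26,-2.9,0,0,0,0.68],[0.52,0.26,-3.5,0,0,0,0.68],[0.52,0.26,-4.1,0,0,0,0.68],[0.52,0.26,-4.6,0,0,0,0.68],[0.52,0.26,-4.88,0,0,0,0.68],[0.52,0.26,-4.88,0,0,0,0.68],[0.52,0.26,-4.88,0,0,0,0.68]]' 15
python3 -c "
from h import *
jaw();snap('wrist','w2')
a=cv2.imread('pics/w2.png');cv2.imwrite('pics/w2b.png',cv2.resize(a,(800,600)))"
```

```text
clock: 3.2
eef_pos: [520.6, 114.1, 52.6]
orientation: [2.747, 1.571, 0.967]
ft_force: [-0.1, -0.4, -0.1]
width: 59.1
pos [520.6 114.1  52.6] jaw deg -12.0 tooldir [ 0.  0. -1.] F [-0.1 -0.4 -0.1] w 59.1 t 3.2 q [0.01 0.7  1.8  0.   0.64 0.21]
```

View pics/w2b.png

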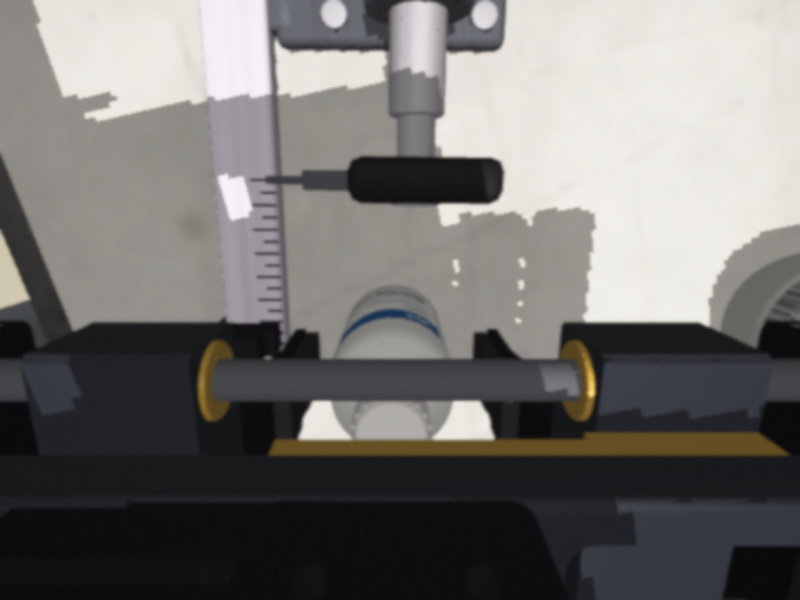

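The bottle (centre column about 392) stands between the fingers (310 to 480), and tab, pointer and rod are clear. Closing and lifting.

```bash
python3 -m crank '[[0,0,0,0,0,0,0.45],[0,0,0,0,0,0,0.4],[0,0,0,0,0,0,0.35],[0,0,0,0,0,0,0.35],[0,0,0,0,0,0,0.35],[0,0,0.2,0,0,0,0.35],[0,0,0.6,0,0,0,0.35],[0,0,1.2,0,0,0,0.35],[0,0,2,0,0,0,0.35],[0,0,2.8,0,0,0,0.35],[0,0,3.4,0,0,0,0.35],[0,0,3.6,0,0,0,0.35],[0,0,3.6,0,0,0,0.35]]' 15
python3 -c "
from h import *
jaw()
w=load('w2');W=lambda x,y,z:onz(w,x*.7,y*.7,z)
print('tab top: far l/r',W(355,159,101),W(495,159,101),'near',W(355,200,101),W(495,200,101)); print(dep(w,425*.7,165*.7),dep(w,425*.7,195*.7),dep(w,425*.7,180*.7))
print('tip',W(267,180,32),'arm',W(325,180,35))
print('bar edge',W(270,100,12),W(285,310,12),'L',W(205,100,12),W(228,310,12))"
```

```text
clock: 4.55
eef_pos: [521.4, 114.3, 198.0]
orientation: [1.851, 1.567, 0.072]
ft_force: [-1.0, 0.6, -1.0]
width: 41.1
pos [521.4 114.3 198. ] jaw deg -12.0 tooldir [ 0.004  0.    -1.   ] F [-1.   0.6 -1. ] w 41.1 t 4.55 q [0.01 0.46 1.71 0.   0.97 0.21]
tab top: far l/r [526.9 185.5 101. ] [555.3 179.5 101. ] near [525.  177.4 101. ] [554.  171.3 101. ]
[541.  181.4  99.8] [539.8 175.3  99.3] [540.4 178.4  99.7]
tip [489.  189.5  32. ] arm [509.9 185.1  35. ]
bar edge [493.  219.4  12. ] [476.1 136.6  12. ] L [468.4 224.7  12. ] [451.9 141.7  12. ]
```

```bash
python3 -m crank '[[-0.4,-0.3,0,0,0,0,0.35],[-1,-0.7,0,0,0,0,0.35],[-1.5,-1.4,0,0,0,0,0.35],[-1.65,-2.3,0,0,0,0,0.35],[-1.65,-3.3,0,0,0,0,0.35],[-1.65,-4.3,0,0,0,0,0.35],[-1.65,-5.3,0,0,0,0,0.35],[-1.65,-6.3,0,0,0,0,0.35],[-1.65,-7.3,0,0,0,0,0.35],[-1.65,-8,0,0,0,0,0.35],[-1.65,-8.4,0,0,0,0,0.35],[-1.65,-8.5,-0.2,0,0,0,0.35],[-1.65,-8.5,-0.8,0,0,0,0.35],[-1.65,-8.5,-1.6,0,0,0,0.35],[-1.65,-8.5,-2.4,0,0,0,0.35],[-1.65,-8.5,-3,0,0,0,0.35],[-1.65,-8.5,-3.2,0,0,0,0.35],[-1.65,-8.5,-3.3,0,0,0,0.35],[-1.65,-8.5,-3.3,0,0,0,0.35]]'
python3 -c "
from h import *
jaw();snap('scene','s3')
a=cv2.imread('pics/s3.png')[80:330,130:464];cv2.imwrite('pics/s3b.png',cv2.resize(a,(800,599)))"
```

```text
clock: 6.45
eef_pos: [455.4, -225.0, 65.9]
orientation: [1.972, 1.567, 0.193]
ft_force: [0.9, -0.7, -1.5]
width: 41.3
pos [ 455.4 -225.    65.9] jaw deg -11.9 tooldir [ 0.003  0.001 -1.   ] F [ 0.9 -0.7 -1.5] w 41.3 t 6.45 q [-0.68  0.66  1.86  0.    0.62 -0.48]
```

View pics/s3b.png

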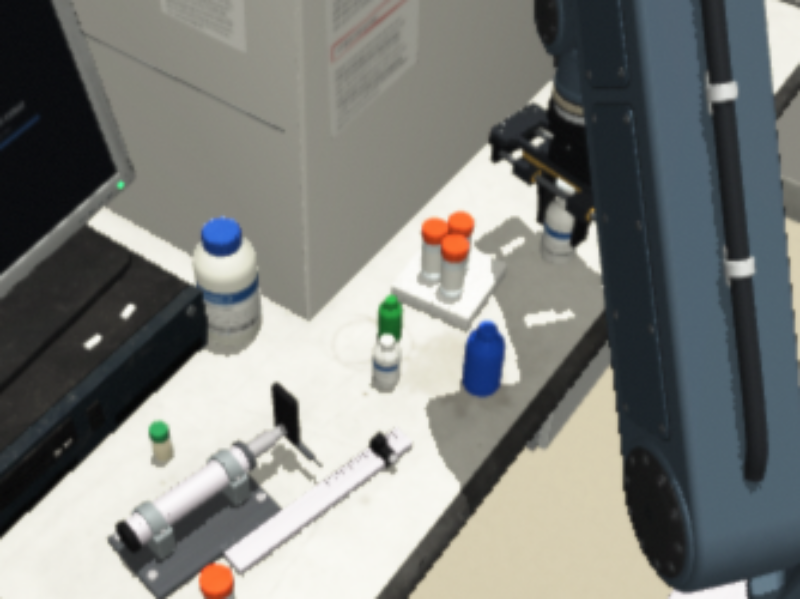

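The bottle hangs upright in the gripper at (558,230), with clear desk around it. Everything else is undisturbed. Lowering the last 13 mm gently.

```bash
python3 -m crank '[[0,0,-0.1,0,0,0,0.35],[0,0,-0.2,0,0,0,0.35],[0,0,-0.28,0,0,0,0.35],[0,0,-0.32,0,0,0,0.35],[0,0,-0.33,0,0,0,0.35],[0,0,-0.33,0,0,0,0.35]]'
python3 -m crank '[[0,0,0,0,0,0,0.52],[0,0,0,0,0,0,0.6],[0,0,0,0,0,0,0.68],[0,0,0,0,0,0,0.75],[0,0,0,0,0,0,0.75]]'
```

```text
clock: 7.1
eef_pos: [455.8, -225.5, 53.6]
orientation: [1.701, 1.566, -0.078]
ft_force: [-0.4, -0.0, 3.0]
width: 41.2
clock: 7.6
eef_pos: [455.7, -225.5, 53.5]
orientation: [1.723, 1.566, -0.056]
ft_force: [-0.5, -0.5, 0.5]
width: 63.3
```

```bash
python3 -m crank '[[0,0,0.5,0,0,0,0.75],[0,0,1.4,0,0,0,0.75],[0,0,2.4,0,0,0,0.75],[0,0.3,3.2,0,0,-0.5,0.75],[0,1,3.3,0,0,-1.3,0.75],[0,2,3.3,0,0,-2.2,0.7],[0,3,3.3,0,0,-3.1,0.6],[0,4,3.3,0,0,-4,0.5],[0,5,3.3,0,0,-4.9,0.45],[0,6,3.3,0,0,-5.8,0.45],[0,7,3.3,0,0,-6.7,0.45],[0.2,8,3.3,0,0,-7.6,0.45],[0.7,8.9,3.3,0,0,-8.5,0.45],[1.4,9.6,3.3,0,0,-9.4,0.45],[1.9,10.1,3.2,0,0,-10.3,0.45],[2.1,10.1,3,0,0,-11.2,0.45],[2.1,10.1,2.9,0,0,-11.25,0.45],[2.1,10.1,2.9,0,0,-11.25,0.45],[2.1,10.1,2.9,0,0,-11.25,0.45]]'
python3 -c "
from h import *
jaw();snap('wrist','w4');snap('scene','s4')
a=cv2.imread('pics/w4.png');b=cv2.imread('pics/s4.png');cv2.imwrite('pics/w4b.png',np.hstack([cv2.resize(a,(400,300)),cv2.resize(b,(400,300))]))
cv2.imwrite('pics/w4c.png',np.vstack([cv2.resize(a,(560,420))[:250],b[60:280]]))"
```

```text
clock: 9.5
eef_pos: [538.7, 178.0, 169.3]
orientation: [1.39, 1.566, -1.959]
ft_force: [0.9, 0.7, -0.1]
width: 39.6
pos [538.7 178.  169.3] jaw deg -101.9 tooldir [-0.002 -0.005 -1.   ] F [ 0.9  0.7 -0.1] w 39.6 t 9.5 q [ 0.12  0.54  1.64 -0.01  0.96  1.91]
```

View pics/w4c.png

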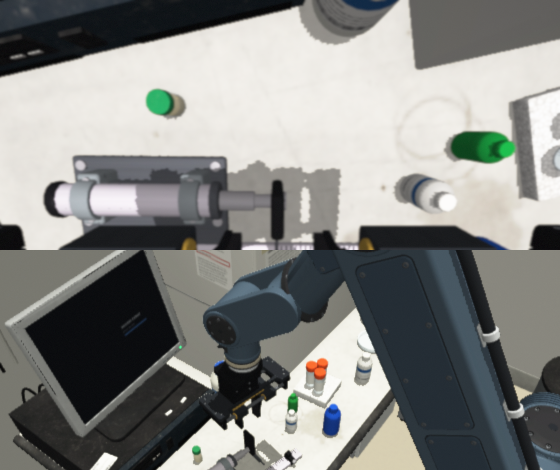

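Bottle stands upright near the rack (lower panel, 362,365). Wrist view: the tab is edge-on at col 277, nearly centred. Computing its offset.

Run:
```python
from h import *
w=load('w4')
for y in(190,210,230): print(dep(w,277,y),onz(w,277,y,101))
M=w['pixels'].astype(int).sum(2);print([ (y,np.where(M[y,255:300]<150)[0][[0,-1]]+255) for y in(185,195,205,215,225,235)])
T=w['pose']@np.linalg.inv(w['hand_eye'].astype(float))
for y in (185,225):
  p=dep(w,277,y);print('tool',np.linalg.inv(T)@np.append(p,1))
```

```text
[557.2 174.9  81.3] [561.1 174.2 101. ]
[547.1 177.1 101.4] [547.  177.2 101. ]
[532.3 180.3 100.5] [532.4 180.2 101. ]
[(185, array([273, 281])), (195, array([272, 282])), (205, array([272, 282])), (215, array([272, 282])), (225, array([272, 282])), (235, array([272, 282]))]
tool [109.2952171   -1.29437016 -18.64987948   1.        ]
tool [68.71479492 -1.2703956   2.88494722  1.        ]
```

```bash
python3 -m crank '[[0.05,0.04,-0.6,0,0,0,0.45],[0.05,0.04,-1.3,0,0,0,0.45],[0.05,0.04,-1.8,0,0,0,0.45],[0.05,0.04,-2.1,0,0,0,0.45],[0.05,0.04,-2.28,0,0,0,0.45],[0.05,0.04,-2.28,0,0,0,0.45],[0.05,0.04,-2.28,0,0,0,0.3],[0.05,0.04,-2.28,0,0,0,0.15],[0.05,0.04,-2.28,0,0,0,0.05],[0.05,0.04,-2.28,0,0,0,0.05],[0.05,0.04,-2.28,0,0,0,0.05],[0.05,0.04,-2.28,0,0,0,0.05]]' 35
python3 -c "
from h import *
jaw();snap('top','t5');
a=cv2.imread('pics/t5.png')[160:270,130:280];cv2.imwrite('pics/t5b.png',cv2.resize(a,(750,550)))"
```

```text
clock: 10.8
eef_pos: [541.1, 177.4, 79.2]
orientation: [1.61, 1.563, -1.739]
ft_force: [-0.7, -9.0, 3.8]
width: 9.6
pos [541.1 177.4  79.2] jaw deg -101.9 tooldir [-0.001 -0.008 -1.   ] F [-0.7 -9.   3.8] w 9.6 t 10.8 q [ 0.12  0.68  1.7  -0.01  0.76  1.91]
```

Gripped (9.6 mm). From this side the wrist camera cannot see the rider, so I'll let go with the rod home and take the half-turn grasp for a close view of the pointer and rider.

```bash
python3 -m crank '[[0,0,0,0,0,0,0.2],[0,0,0,0,0,0,0.35],[0,0,0,0,0,0,0.45],[0,0,0,0,0,0,0.45],[0,0,0.6,0,0,0,0.45],[0,0,1.6,0,0,0,0.45],[-0.3,0,2.6,0,0,0.8,0.45],[-0.6,0,3,0,0,1.8,0.45],[-0.8,0,3,0,0,2.8,0.45],[-0.8,0,3,0,0,3.8,0.45],[-0.8,0,3,0,0,4.8,0.45],[-0.8,0,3,0,0,5.8,0.45],[-0.8,0,3,0,0,6.8,0.45],[-0.8,0,3,0,0,7.8,0.45],[-0.8,0,3,0,0,8.8,0.45],[-0.8,0,3,0,0,9.8,0.45],[-0.8,0,3,0,0,10.8,0.45],[-0.8,0,3,0,0,11.25,0.45],[-0.8,0,3,0,0,11.25,0.45]]'
python3 -m crank '[[0,0,0,0,0,1,0.45],[0,0,0,0,0,2,0.45],[0,0,0,0,0,3,0.45],[0,0,0,0,0,4,0.45],[0,0,0,0,0,5,0.45],[0,0,0,0,0,6,0.45],[0,0,0,0,0,7,0.45],[0,0,0,0,0,8,0.45],[0,0,0,0,0,9,0.45],[0.2,0,0,0,0,10,0.45],[0.5,0,0,0,0,11,0.45],[0.8,0,-0.2,0,0,11.25,0.45],[0.8,0,-0.6,0,0,11.25,0.45],[0.8,0,-0.6,0,0,11.25,0.45]]'
python3 -c "
from h import *
jaw();snap('wrist','w6')
a=cv2.imread('pics/w6.png');cv2.imwrite('pics/w6b.png',cv2.resize(a,(800,600)))"
```

```text
clock: 12.75
eef_pos: [508.9, 177.7, 199.1]
orientation: [1.621, 1.563, -0.157]
ft_force: [0.4, 0.2, -0.5]
width: 39.5
clock: 14.15
eef_pos: [539.6, 177.5, 173.2]
orientation: [2.2, 1.563, 1.991]
ft_force: [-1.1, 0.1, 0.1]
width: 39.0
pos [539.6 177.5 173.2] jaw deg 78.0 tooldir [-0.003  0.007 -1.   ] F [-1.1  0.1  0.1] w 39.0 t 14.15 q [ 0.12  0.54  1.64  0.01  0.96 -1.25]
```

View pics/w6b.png

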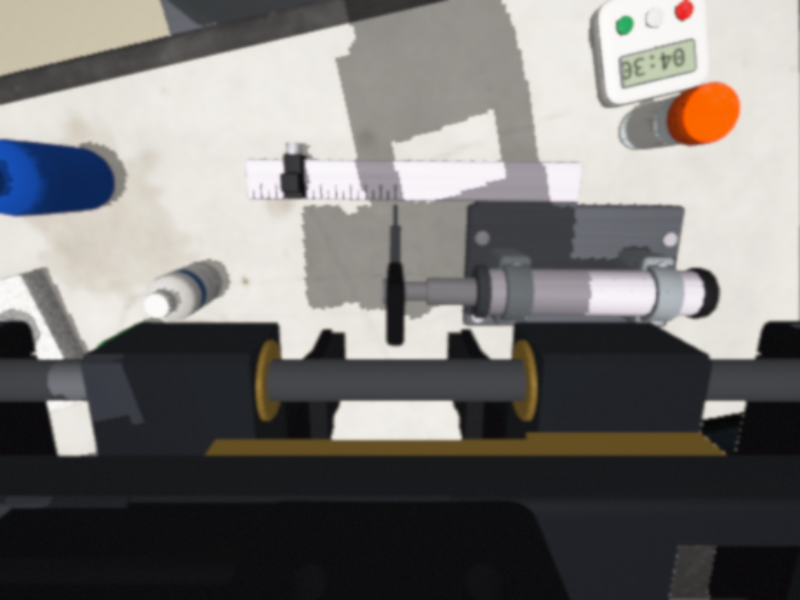

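Now the wrist view shows it all (800x600): rider (292,172), pointer tip (395,207), tab (396,305). Measuring rider minus tip along the gauge's x.

```bash
cat > m.py <<'E'
from h import *
import sys
def gx(w,u,v,z):
    p=onz(w,u,v,z);return round(float((p[:2]-[541.1,177.4])@[np.cos(np.radians(78.2)),np.sin(np.radians(78.2))]),1)
def runs(w,v,u0,u1,th=170):
    m=np.where(w['pixels'][v,u0:u1].astype(int).sum(1)<th)[0]+u0
    return (m[0],m[-1]+1) if len(m) else None
E
python3 - <<'E'
from m import *
w=load('w6')
for v in range(100,144,3):
    a=runs(w,v,185,230)
    if a: print('row',v,a,'gx',gx(w,a[0],v,35),gx(w,a[1],v,35),'z',dep(w,sum(a)/2,v)[2])
for v in range(142,165,4):
    a=runs(w,v,262,295,330)
    if a: print('tip row',v,a,'gx',gx(w,sum(a)/2,v,32),dep(w,sum(a)/2,v)[2])
E
```

```text
row 109 (np.int64(209), np.int64(213)) gx -56.9 -53.4 z 22.4
row 112 (np.int64(201), np.int64(212)) gx -64.1 -54.4 z 25.2
row 115 (np.int64(201), np.int64(212)) gx -64.3 -54.6 z 22.6
row 118 (np.int64(201), np.int64(212)) gx -64.3 -54.7 z 24.0
row 121 (np.int64(200), np.int64(212)) gx -65.3 -54.9 z 34.2
row 124 (np.int64(207), np.int64(212)) gx -59.4 -55.0 z 33.9
row 127 (np.int64(199), np.int64(213)) gx -66.6 -54.3 z 34.8
row 130 (np.int64(199), np.int64(213)) gx -66.7 -54.4 z 33.7
row 133 (np.int64(199), np.int64(213)) gx -66.9 -54.5 z 33.3
row 136 (np.int64(201), np.int64(213)) gx -65.3 -54.7 z 24.0
tip row 146 (np.int64(275), np.int64(278)) gx 1.6 34.1
tip row 150 (np.int64(275), np.int64(279)) gx 2.0 33.0
tip row 154 (np.int64(275), np.int64(278)) gx 1.5 32.1
tip row 158 (np.int64(273), np.int64(280)) gx 1.5 34.2
tip row 162 (np.int64(273), np.int64(281)) gx 1.9 34.5
```

```bash
python3 -m crank '[[0.04,0,-0.6,0,0,0,0.45],[0.04,0,-1.3,0,0,0,0.45],[0.04,0,-1.9,0,0,0,0.45],[0.04,0,-2.2,0,0,0,0.45],[0.04,0,-2.34,0,0,0,0.45],[0.04,0,-2.34,0,0,0,0.45],[0.04,0,-2.34,0,0,0,0.3],[0.04,0,-2.34,0,0,0,0.15],[0.04,0,-2.34,0,0,0,0.05],[0.04,0,-2.34,0,0,0,0.05],[0.04,0,-2.34,0,0,0,0.05],[0.04,0,-2.34,0,0,0,0.05]]' 40
python3 -m crank '[[-0.02,-0.1,0,0,0,0,0.05],[-0.06,-0.29,0,0,0,0,0.05],[-0.1,-0.48,0,0,0,0,0.05],[-0.14,-0.67,0,0,0,0,0.05],[-0.18,-0.86,0,0,0,0,0.05],[-0.22,-1.05,0,0,0,0,0.05],[-0.26,-1.25,0,0,0,0,0.05],[-0.29,-1.4,0,0,0,0,0.05],[-0.31,-1.49,0,0,0,0,0.05],[-0.31,-1.49,0,0,0,0,0.05],[-0.31,-1.49,0,0,0,0,0.05]]'
python3 -c "
from h import *
jaw();snap('wrist','w7')
a=cv2.imread('pics/w7.png');cv2.imwrite('pics/w7b.png',cv2.resize(a,(800,600)))"
```

```text
clock: 15.4
eef_pos: [541.6, 177.1, 81.0]
orientation: [2.027, 1.564, 1.818]
ft_force: [-0.5, -2.9, 3.3]
width: 9.4
clock: 16.5
eef_pos: [528.6, 117.9, 81.0]
orientation: [2.073, 1.562, 1.863]
ft_force: [0.5, 6.6, 1.1]
width: 9.6
pos [528.6 117.9  81. ] jaw deg 78.0 tooldir [-0.002  0.008 -1.   ] F [0.5 6.6 1.1] w 9.6 t 16.5 q [ 0.01  0.66  1.77  0.01  0.72 -1.36]
```

View pics/w7b.png

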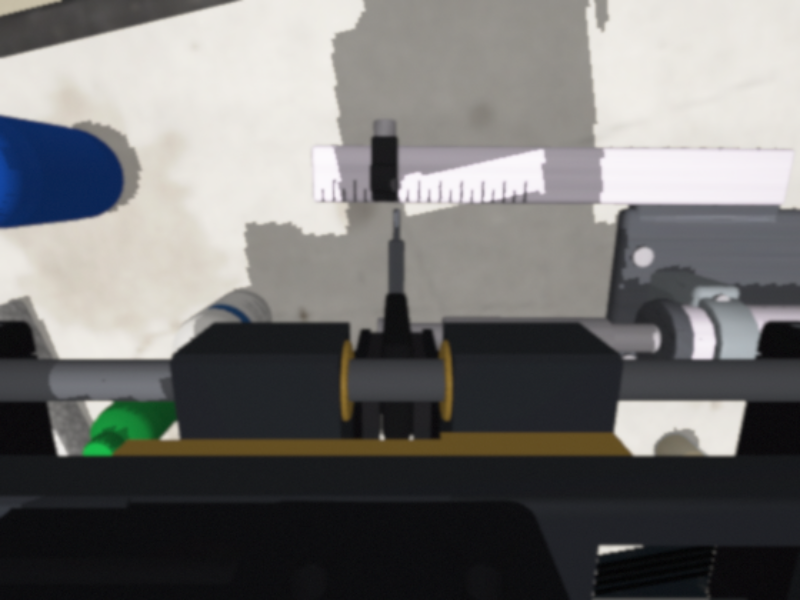

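Pointer tip at (396,212), rider centre at (385,170): a few mm short. Computing the gap.

Run:
```python
from m import *
w=load('w7')
for v in range(98,142,4):
    a=runs(w,v,250,295,190)
    if a: print('row',v,a,'gx',gx(w,a[0],v,35),gx(w,a[1],v,35),'z',dep(w,sum(a)/2,v)[2])
for v in range(142,210,6):
    a=runs(w,v,268,290,300)
    if a: print('tip row',v,a,'gx',gx(w,sum(a)/2,v,32),dep(w,sum(a)/2,v)[2])
a=onz(w,325*.7,203*.7,12)-onz(w,780*.7,207*.7,12);print('bar yaw',np.degrees(np.arctan2(-a[1],-a[0])))
```

```text
row 98 (np.int64(261), np.int64(278)) gx -68.3 -58.5 z 23.4
row 102 (np.int64(261), np.int64(278)) gx -68.3 -58.4 z 24.8
row 106 (np.int64(261), np.int64(278)) gx -68.4 -58.5 z 24.1
row 110 (np.int64(261), np.int64(278)) gx -68.4 -58.5 z 23.5
row 114 (np.int64(261), np.int64(278)) gx -68.5 -58.4 z 24.2
row 118 (np.int64(260), np.int64(278)) gx -69.1 -58.5 z 33.3
row 122 (np.int64(260), np.int64(278)) gx -69.2 -58.5 z 35.2
row 126 (np.int64(260), np.int64(278)) gx -69.2 -58.5 z 34.1
row 130 (np.int64(260), np.int64(278)) gx -69.2 -58.5 z 34.2
row 134 (np.int64(261), np.int64(277)) gx -68.6 -59.1 z 33.9
row 138 (np.int64(261), np.int64(278)) gx -68.7 -58.5 z 24.3
tip row 148 (np.int64(276), np.int64(279)) gx -58.8 32.8
tip row 160 (np.int64(276), np.int64(280)) gx -58.6 34.9
tip row 166 (np.int64(275), np.int64(280)) gx -58.9 33.9
tip row 172 (np.int64(272), np.int64(283)) gx -58.9 34.3
tip row 178 (np.int64(272), np.int64(283)) gx -58.9 35.0
tip row 184 (np.int64(272), np.int64(283)) gx -58.9 34.2
tip row 190 (np.int64(272), np.int64(283)) gx -58.9 34.8
tip row 196 (np.int64(272), np.int64(283)) gx -58.9 34.2
tip row 202 (np.int64(272), np.int64(283)) gx -59.0 34.6
tip row 208 (np.int64(270), np.int64(285)) gx -59.0 43.1
bar yaw 77.40501762263308
```

Run:
```python
from m import *
for f,L,Rr,v in(('w6',248,580,180),('w7',314,791,170)):
    w=load(f);print(f,'bar ends',gx(w,L*.7,v*.7,12),gx(w,Rr*.7,v*.7,12))
    i=w['pixels'].astype(int).sum(2); vv=127
    print(i[vv,192:222] if f=='w6' else i[vv,254:284])
snap('scene','s8');snap('top','t8')
for n in('scene0','s3','s4','s8'):
    w=load(n);g=w['pixels'].astype(int).sum(2)[255:280,278:300];m=np.clip(330-g,0,None);y,x=np.mgrid[255:280,278:300];print(n,m.sum(),(m*x).sum()/max(1,m.sum()),(m*y).sum()/max(1,m.sum()))
a=cv2.imread('pics/s8.png')[190:360,160:360];cv2.imwrite('pics/s8b.png',cv2.resize(a,(700,595),interpolation=2))
```

```text
w6 bar ends -96.1 125.4
[736 734 724 659 459 263 180 169 171 173 175 177 179 178 178 158 122  78
  50  65 143 269 382 468 558 674 730 743 744 743]
w7 bar ends -96.7 125.5
[466 467 462 436 356 227 112  79  71  78  76  77  75  77  75  72  75  81
  93 132 161 168 155 169 266 418 581 688 732 745]
scene0 17100 288.71269005847955 266.6998830409357
s3 14844 288.61425491781193 266.58980059283215
s4 14844 288.61769064942064 266.5840070061978
s8 20956 288.1578545523955 265.7596869631609
```

View pics/s8b.png

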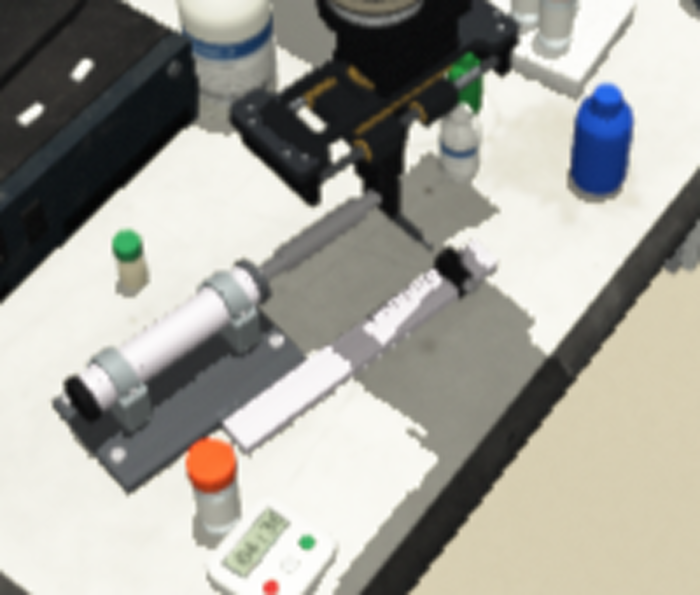

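The rider hasn't moved (same pixels in the scene view). Its centre is about 4.9 mm further along; w6 was biased by the rider's side face. Correcting by that much.

```bash
python3 -m crank '[[-0.01,-0.06,0,0,0,0,0.05],[-0.025,-0.12,0,0,0,0,0.05],[-0.025,-0.12,0,0,0,0,0.05],[-0.025,-0.12,0,0,0,0,0.05]]'
python3 - <<'E'
from m import *
jaw();snap('wrist','w9');w=load('w9')
i=w['pixels'].astype(int).sum(2);print(i[122,250:295])
for v in (118,122,126,130,148,160,166,190):
    a=runs(w,v,252,300,270);print(v,a,gx(w,sum(a)/2,v,35 if v<140 else 32))
a=cv2.imread('pics/w9.png')[80:240,180:390];cv2.imwrite('pics/w9b.png',cv2.resize(a,(787,600),interpolation=2))
E
```

```text
clock: 17.05
eef_pos: [527.6, 113.7, 81.0]
orientation: [1.967, 1.561, 1.757]
ft_force: [0.6, 6.4, 0.4]
width: 9.8
pos [527.6 113.7  81. ] jaw deg 77.9 tooldir [-0.002  0.009 -1.   ] F [0.6 6.4 0.4] w 9.8 t 17.05 q [-0.    0.66  1.77  0.01  0.71 -1.37]
[462 462 463 465 462 464 465 465 465 464 466 466 465 461 437 354 227 116
  80  77  79  77  78  86  88  95 108 117 120 117 120 123 114  99 136 242
 365 443 490 547 604 646 685 714 723]
118 (np.int64(266), np.int64(286)) -63.9
122 (np.int64(266), np.int64(286)) -63.9
126 (np.int64(266), np.int64(285)) -64.2
130 (np.int64(266), np.int64(285)) -64.2Traceback (most recent call last):
  File "<stdin>", line 5, in <module>
TypeError: 'NoneType' object is not iterable
```

Run:
```python
from m import *
w=load('w9')
for v in (148,154,160,166,190):
    a=runs(w,v,266,290,330)
    if a:print(v,a,gx(w,sum(a)/2,v,32))
a=cv2.imread('pics/w9.png')[80:240,180:390];cv2.imwrite('pics/w9b.png',cv2.resize(a,(787,600),interpolation=2))
```

```text
148 (np.int64(276), np.int64(280)) -62.8
154 (np.int64(275), np.int64(280)) -63.1
160 (np.int64(275), np.int64(280)) -63.1
166 (np.int64(275), np.int64(280)) -63.1
190 (np.int64(272), np.int64(283)) -63.2
```

View pics/w9b.png

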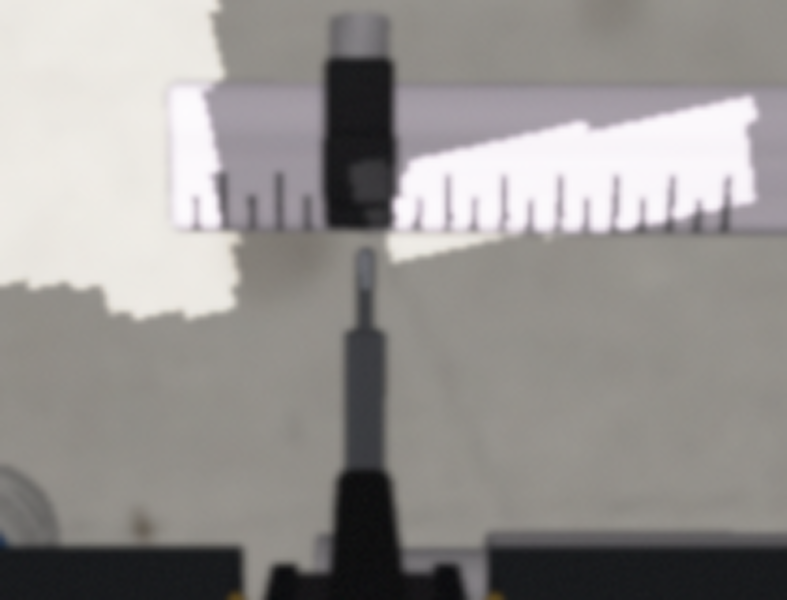

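The pointer (col 366) stands beside the rider (325 to 396, middle 361), leaving about 1 mm to go. One small nudge, then the final check.

```bash
python3 -m crank '[[-0.006,-0.03,0,0,0,0,0.05],[-0.006,-0.03,0,0,0,0,0.05],[-0.006,-0.03,0,0,0,0,0.05],[-0.006,-0.03,0,0,0,0,0.05],[-0.006,-0.03,0,0,0,0,0.05]]'
python3 - <<'E'
from m import *
jaw();snap('wrist','w10');w=load('w10')
for v,t,z in ((118,270,35),(122,270,35),(126,270,35),(130,270,35),(148,330,32),(154,330,32),(160,330,32),(166,330,32)):
    a=runs(w,v,262,292,t)
    if a:print(v,a,gx(w,sum(a)/2,v,z))
E
```

```text
clock: 17.6
eef_pos: [527.5, 112.9, 81.0]
orientation: [1.881, 1.56, 1.67]
ft_force: [0.5, 7.3, 0.8]
width: 9.9
pos [527.5 112.9  81. ] jaw deg 77.9 tooldir [-0.001  0.011 -1.   ] F [0.5 7.3 0.8] w 9.9 t 17.6 q [-0.    0.65  1.78  0.02  0.71 -1.37]
118 (np.int64(267), np.int64(287)) -63.9
122 (np.int64(267), np.int64(287)) -63.9
126 (np.int64(267), np.int64(286)) -64.3
130 (np.int64(267), np.int64(286)) -64.3
148 (np.int64(275), np.int64(279)) -64.0
154 (np.int64(275), np.int64(279)) -64.0
160 (np.int64(275), np.int64(280)) -63.7
166 (np.int64(274), np.int64(280)) -64.0
```

```bash
python3 -c "
from h import *
print(r.sign_off());jaw()"
```

```text
the job is handed in; nothing more can be done
None
the job is handed in; nothing more can be done
```

The job is handed in, at 17.6 s on the robot's clock.

- **Bottle:** I moved the larger white wash bottle to about (456, -225) mm with the rod still home. That is roughly 350 mm from where the handle now is. A picture taken after release shows it upright.
- **Rod:** I gripped the handle and pulled the rod out about 66 mm. In the last wrist picture the pointer tip is at -64.0 mm along the gauge and the rider's middle at about -64.1 mm. The grip was 40 N, and the arm was holding the rod against about 7 N of spring pull.
- **Rider:** it had not moved in the scene view taken during the pull.
- **Other things:** they looked untouched in the pictures I viewed. I took no full-scene picture after the last two small moves of the rod.

**Checks that disagreed:**
- My first reading of the pull length (62.3 mm) was about 3 mm short because it counted the rider's side face. I corrected it from a closer view.
- I first gripped the handle with the wrist camera on the wrong side, so I released it with the rod home and gripped again, half-turned.
- The tool tilted slightly while holding, by about 0.6°.

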